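# Switch on the laminator with its push-and-turn knob

### The job

Switch on the small laminator on the desk. Push its tall bar-grip knob in against the spring, turn it clockwise (seen from above) past its safety stop to the far end of its turn, and let go so that it springs back up; leave the low round dial beside it as it is set.

Things in the scene. Friction and masses are not known exactly. Their poses are not given: they have to be found in the camera images.
- knob_grip (a point): Laminator's black mode knob: bar grip 46 long, 15 wide, 28 mm tall on a 51 mm round skirt, in a steel collar; left or right half of the machine (grey box 140x260, top 62 mm above desk). Point on the knob's axis in the bar, 108 mm above desk: 6 below bar top, 22 above skirt, 33 above collar. Moves along: x along the bar to its white-lined pointer end, y across, z up. Fingers may rest on the skirt.
- knob (a joint): Turn of the mode knob (rad), growing clockwise seen from above: 0 is off (starts 0 to 0.12), 1.4 the far end. Up, it is blocked at 0.4 by the safety stop; pushed in 4.5 mm or more it passes under the stop; past 0.87 it is clear and can spring up. In between it stays caught down. Light friction (0.05 N m); stays where left.
- knob_press (a joint): How far the mode knob is pushed straight down (m): 0 up at rest, 0.008 fully in. A spring pushes it up with 2 N at rest, 8 N fully in. Bar and skirt go down together.
- dial_mark (a point): White mark on the low round dial that must be left alone: black, ribbed, 34 mm across, its top 79 mm above the desk. The point lies on its top, 15 mm from its axis. The dial's axis is 120 mm from the knob's, on the other half of the laminator. It turns easily and starts at any setting.

How it is judged:
On the way:
1. the knob is pushed in by at least 4 mm while still before its safety stop (turned less than 0.45 rad) (value of joint knob_press above 0.004 m and value of joint knob below 0.45 rad), for 0.05 s.
At the end, for the whole second after the job is handed in: The bar-grip knob is turned at least 1.15 rad (66 degrees; its far end is 1.4) and has sprung back up to within 2 mm of its rest height (value of joint knob above 1.15 rad and value of joint knob_press below 0.002 m); the robot touches nothing.
It fails at once if the round dial is turned (its mark moves more than 4 mm, about 15 degrees) (distance of dial_mark from where it was at the start of the episode above 0.004 m).
It also fails if it takes over 29 s, if anything falls off the work surface, if the arm or the gripper's body presses on something with over 40 N, if the wrist force passes 120 N, or if a joint passes its speed limit or range.

### The arm

A 7-joint arm with a two-finger parallel gripper is mounted at the origin on a cart in front of the work surface, level with it; the furniture and walls round the work are solid. World frame = base frame: x ahead of the robot, y to its left, z up, the work surface at z = 0. Lengths are in m, angles in rad, forces in N, time in s.
With the tool pointing down it reaches from about 0.4 to 0.85 m from the base axis. Payload 10.4 kg.
Tool frame: the origin (TCP) lies midway between the tips of the shut fingers; the grasp point (between the pads) lies 19 mm behind it (manip.hold_point_z is the distance from the TCP to the grasp point, in m); z points along the fingers, y is the line along which they close (so a half turn about z gives the same grasp; the last joint's range is limited). The gripper opens to 85 mm and grips with 20 to 120 N. Pads are 22 mm wide; open, the fingers measure 114 mm over their backs; the gripper's body (76 mm by 85 mm) begins 54 mm behind the grasp point. The pads swing forward as they close: fully open they stand 13 mm farther back than shut.
Start: joints at [1.193, 0.332, -0.065, 1.46, 0.022, 1.35, -0.088], TCP at [0.217, -0.586, 0.231] pointing down, gripper open.
Joint ranges: [-2.6, 2.6], [-0.5, 2.12], [-1.47, 1.34], [0.16, 2.42], [-1.27, 4.41], [0.06, 2.06], [-2.6, 2.6]. Speed limits (rad/s): [2.22, 2.22, 2.79, 2.79, 3.14, 3.14, 3.14].

### API

Orientations are given as a unit quaternion [x, y, z, w].
In Python, from workcell import manip, eyes, job gives the robot as it stands.
- The arm moves only by the shell command python3 -m crank 'ROWS' [FORCE]. ROWS is JSON, a list that holds one entry, the list of rows, each a list of 7 numbers: the finger opening in cm, from 0 to 8.54, then the shift along the world's x, y, z in cm, then the turn, a rotation vector about the world's x, y, z in degrees. In form: [[[hand, x, y, z, ax, ay, az], ...]]. A call has 1 to 20 rows; each row shifts and turns the commanded pose from where the row before left it; what a row does not reach is not made up. A row lasts 1/8 s, in which the tool goes at most 62.5 mm and 10.7 degrees, less where a joint would pass 70% of its speed; a pose out of reach is approached as far as the arm can. A call with a gripper value outside its range is refused whole. The fingers move at their own pace and stop on an object; FORCE is the grip in N (left out, the last holds). Time passes only in rows, so rows that do not move let the fingers close. It gives the time, the measured TCP pose, the force, the opening and the grip force at its end, in the units of the state.
- manip.get_obs(): the state, without advancing time (a new reading comes with each control period).
- eyes.camera(name): name is "scene" or "top" or "wrist"; returns (picture, depth): 400x640x3 uint8, red, green, blue; 400x640 float32, m along the optical axis (not along the pixel's ray), 0 where there is no reading.
- eyes.camera_params(name): a dict with "fx", "fy", "cx", "cy" (pixels), "world_from_camera" (4x4, takes a point from camera to world coordinates); the wrist camera has in their place "hand_eye" (4x4, takes a point from camera to tool coordinates, whose origin is the TCP and whose axes are the flange's). Camera axes: x right, y down, z forward; pixel columns grow to the right and rows downward; lengths in m; the calibration is good to about 2 mm. The wrist camera is an equidistant fisheye: a pixel r from the principal point sees the ray r / f radians off the axis. A picture is of the moment at which its call begins: read the wrist's pose just before it. camera_params takes no time and is no camera call.
- job.hand_in(): hands the job in; it is judged then, once.
The state is a dict: "clock": time; "joint_pos": joint angles; "joint_velocities": joint speeds; "tau": joint torques, N m; "position": TCP position; "ee_rot": TCP orientation; "ft_force": force on the tool from outside, world axes, zero at the start; "torque": the same for the moment, N m; "grip_width": opening from 0.0 (shut) to 1.0 (fully open); "grasp_force": force on a finger pad.
Only numpy, scipy, OpenCV 4.12 (cv2) and the standard library are available. Lean on these libraries where they do the work, as an engineer would, in place of code of your own. Each camera call takes 0.05 s, during which the arm holds its last target. There are 200 camera calls.

## Working session

There is one attempt and no reset: what is moved stays moved. The work goes in short steps, Python scripts to look and compute and a shell command to move; the robot and the scene stay as the last step left them, time stands still between calls to the robot, and variables do not carry over. Pictures are saved under pics/ and viewed, at most 10 in all, crops included, and the job is handed in when it is done.

```bash
mkdir -p pics; python3 - <<'E'
from workcell import manip, eyes
import cv2,numpy as np
p,d=eyes.camera("top"); s,ds=eyes.camera("scene")
np.savez('a.npz',p=p,d=d,s=s,ds=ds)
cv2.imwrite('pics/top.png',p[:,:,::-1]); cv2.imwrite('pics/scene.png',s[:,:,::-1])
for n in("top","scene"): print(eyes.camera_params(n))
print(manip.get_obs())
E
```

```text
{'fx': 426.8325988572435, 'fy': 426.8325988572435, 'cx': 319.86584182085943, 'cy': 203.7546879289208, 'world_from_camera': array([[-0.01656733, -0.98509141,  0.1712321 ,  0.42419908],
       [-0.99970444,  0.01327257, -0.02036844,  0.11656803],
       [ 0.01779209, -0.17151894, -0.98502015,  0.97137487],
       [ 0.        ,  0.        ,  0.        ,  1.        ]])}
{'fx': 384.49201480364184, 'fy': 384.49201480364184, 'cx': 320.62702619578346, 'cy': 198.06792839982865, 'world_from_camera': array([[ 0.83926425, -0.23698313,  0.48936133,  0.14853983],
       [-0.54333007, -0.33128741,  0.77138906, -0.53670803],
       [-0.02068695, -0.91328399, -0.40679775,  0.48440047],
       [ 0.        ,  0.        ,  0.        ,  1.        ]])}
{'clock': 0.1, 'joint_pos': array([ 1.19338905,  0.3328452 , -0.06470947,  1.46088247,  0.02161107,
        1.34991942, -0.08850116]), 'joint_velocities': array([ 0.00100701, -0.00110002,  0.00092266, -0.0009485 ,  0.00065399,
       -0.00096339, -0.00130836]), 'tau': array([ 1.99220049e-03, -6.26747561e+01,  4.92801075e-02, -3.92431390e+01,
        1.61810144e-02,  6.93409616e-03, -6.98457688e-05]), 'position': array([ 0.21700531, -0.58573864,  0.23056072]), 'ee_rot': array([ 9.84302331e-01,  1.76489264e-01, -1.54232926e-04, -6.61488438e-04]), 'ft_force': array([ 0.02260549, -0.09064557, -0.559909  ]), 'torque': array([0.03337901, 0.00240626, 0.00956601]), 'grasp_force': 0.0, 'grip_width': 1.0013723505078418}
```

View pics/top.png

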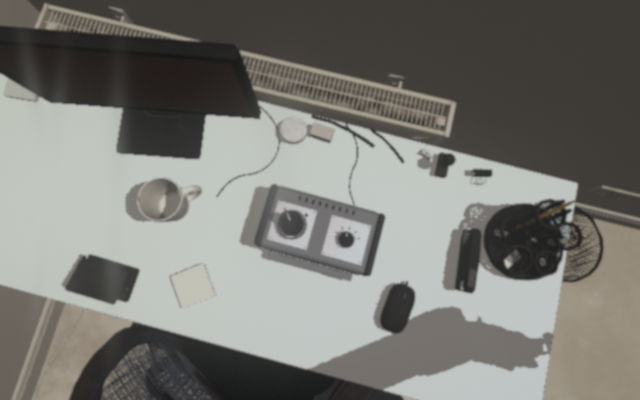

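View pics/scene.png

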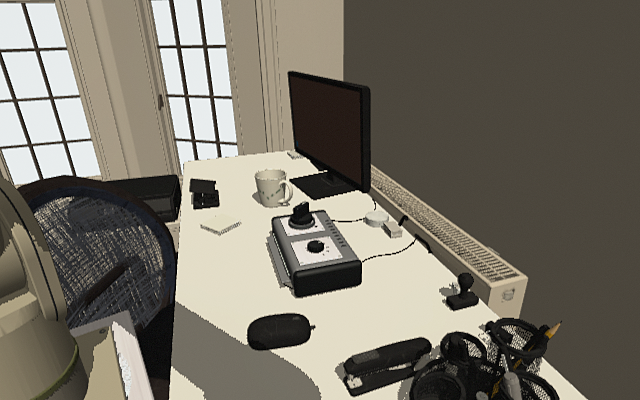

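The top view shows the laminator at about (320,230), with the knob at about (291,222) on its left half and the dial at about (346,239). The scene view agrees. Next I'll locate the knob's bar and axis.

```bash
cat >h.py <<'E'
import numpy as np
def ray_plane(u,v,c,z):
    r=np.array([(u-c['cx'])/c['fx'],(v-c['cy'])/c['fy'],1]); T=c['world_from_camera']
    r=T[:3,:3]@r; o=T[:3,3]; return o+r*(z-o[2])/r[2]
E
python3 - <<'E'
from workcell import eyes
from h import *
import cv2
a=np.load('a.npz'); c=eyes.camera_params('top')
p,d=a['p'],a['d']
T=c['world_from_camera']
vv,uu=np.mgrid[190:270,250:390]
D=d[190:270,250:390]
P=np.stack([(uu-c['cx'])/c['fx']*D,(vv-c['cy'])/c['fy']*D,D],-1)@T[:3,:3].T+T[:3,3]
Z=P[...,2]
for lo,hi in((.104,.125),(.08,.092),(.072,.084)):
    m=((Z>lo)&(Z<hi)).astype(np.uint8)
    n,l,st,ce=cv2.connectedComponentsWithStats(m)
    for i in range(1,n):
        if st[i,4]>15:
            Q=P[l==i]; e,V=np.linalg.eigh(np.cov(Q[:,:2].T)); print(lo,st[i],Q.mean(0).round(4),Q[:,:2].min(0).round(3),Q[:,:2].max(0).round(3),np.sqrt(e*12).round(4),np.degrees(np.arctan2(V[1,1],V[0,1])).round(1))
for u,v,z in((291,222,.108),(346,239,.079)): print(ray_plane(u,v,c,z))
m=(Z>.05)&(Z<.07); print('box',cv2.minAreaRect((P[m][:,:2]*1000).astype(np.float32)))
A=cv2.resize(p[195:265,250:390],(800,400),interpolation=cv2.INTER_CUBIC)[:,:,::-1]
B=cv2.resize(a['s'][190:300,260:370,::-1],None,fx=4,fy=4,interpolation=cv2.INTER_CUBIC)
cv2.imwrite('pics/c1.png',A)
E
```

```text
0.104 [ 33  21  15  22 166] [0.5376 0.1595 0.1135] [0.516 0.146] [0.56  0.174] [0.0148 0.0464] -156.6
0.08 [ 29  22  24  24 296] [0.5368 0.1596 0.0857] [0.513 0.136] [0.562 0.184] [0.0422 0.0533] 111.9
0.072 [ 27  20  29  29 119] [0.5372 0.16   0.0753] [0.508 0.13 ] [0.568 0.189] [0.0718 0.073 ] -177.8
0.072 [ 88  41  17  16 194] [0.5041 0.0447 0.0785] [0.489 0.028] [0.521 0.061] [0.0287 0.0289] 114.8
[0.53737787 0.15811107 0.108     ]
[0.50366009 0.0446103  0.079     ]
box ((529.1165771484375, 100.01171875), (259.8354187011719, 140.13467407226562), 73.6806869506836)
```

View pics/c1.png

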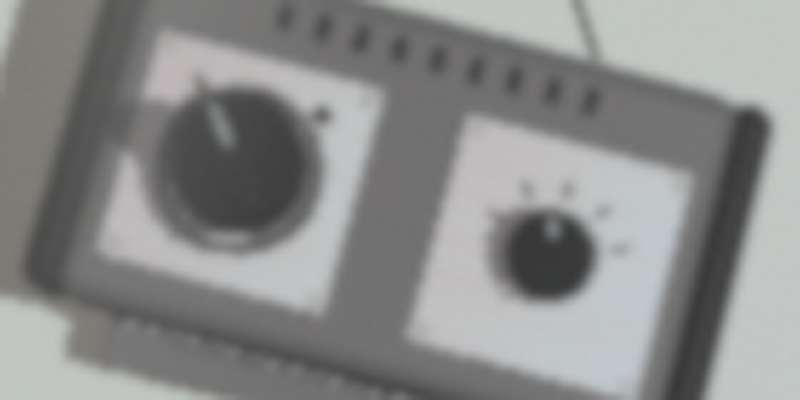

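The measurements agree with the given sizes: knob axis (0.537, 0.1595), 120 mm from the dial, and bar 46x15 mm pointing at 23.4°. Joint 7 can only do the clockwise turn if the tool is flipped first, by +183° yaw. I'll move above the knob on an outward arc.

```bash
python3 -m crank '[[[5,3,2.5,0.5,0,0,9.15],[5,3,2.5,0.5,0,0,9.15],[5,3,2.5,0,0,0,9.15],[5,3,2.5,0,0,0,9.15],[5,3,2.5,0,0,0,9.15],[5,3,2.5,0,0,0,9.15],[5,3,2.5,0,0,0,9.15],[5,3,2.5,0,0,0,9.15],[5,0.67,4.54,0,0,0,9.15],[5,0.67,4.54,0,0,0,9.15],[5,0.67,4.54,0,0,0,9.15],[5,0.67,4.54,0,0,0,9.15],[5,0.67,4.54,0,0,0,9.15],[5,0.67,4.54,0,0,0,9.15],[5,0.67,4.54,0,0,0,9.15],[5,0.67,4.54,0,0,0,9.15],[5,0.67,4.54,0,0,0,9.15],[5,0.67,4.54,0,0,0,9.15],[5,0.67,4.54,0,0,0,9.15],[5,0.67,4.54,0,0,0,9.15]]]' 60
python3 - <<'E'
from workcell import manip, eyes
from scipy.spatial.transform import Rotation as R
import numpy as np,cv2
o=manip.get_obs(); M=R.from_quat(o['ee_rot']).as_matrix()
p,d=eyes.camera('wrist'); c=eyes.camera_params('wrist'); cv2.imwrite('pics/w1.png',p[:,:,::-1])
np.savez('w.npz',p=p,d=d,M=M,t=o['position'])
print(o['joint_pos'],o['position'],M.round(3),np.degrees(np.arctan2(M[1,0],M[0,0])),c)
E
```

```text
clock: 2.6
position: [0.5375, 0.1599, 0.2411]
ee_rot: [-0.204, 0.979, -0.0, -0.0]
ft_force: [0.4, -0.8, 0.3]
grip_width: 0.582
grasp_force: 0.0
[ 0.40424786  0.31341741 -0.93578418  1.58204842  0.25583261  1.37632703
  1.42457125] [0.53754125 0.15988195 0.24113898] [[-0.916 -0.4   -0.   ]
 [-0.4    0.916 -0.   ]
 [ 0.    -0.    -1.   ]] -156.40085118793792 {'fx': 309.70691628693146, 'fy': 309.70691628693146, 'cx': 324.93816533251584, 'cy': 200.50474577955512, 'hand_eye': array([[ 8.59700833e-04, -9.52698596e-01, -3.03915526e-01,
         7.86733768e-02],
       [ 9.99999287e-01,  1.07105712e-03, -5.28746895e-04,
        -3.05676724e-04],
       [ 8.29247311e-04, -3.03914854e-01,  9.52698837e-01,
        -1.42584380e-01],
       [ 0.00000000e+00,  0.00000000e+00,  0.00000000e+00,
         1.00000000e+00]])}
```

View pics/w1.png

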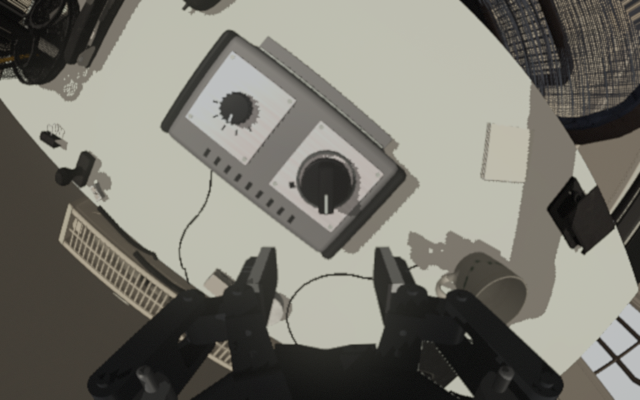

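The wrist view shows the knob at about (326,185). The bar stands vertical in the image, with its white pointer at (326,205), centred between the fingertips. The dial is at (236,107). I'll check the bar's position with the wrist depth.

```bash
python3 - <<'E'
from workcell import eyes
import numpy as np
a=np.load('w.npz'); c=eyes.camera_params('wrist'); d=a['d'][140:230,270:380]
v,u=np.mgrid[140:230,270:380]; x=u-c['cx'];y=v-c['cy']; r=np.hypot(x,y)+1e-9; k=np.tan(r/c['fx'])/r
P=np.stack([x*k*d,y*k*d,d],-1)@c['hand_eye'][:3,:3].T+c['hand_eye'][:3,3]
P=P@a['M'].T+a['t']; m=(P[...,2]>.104)&(P[...,2]<.13)&(d>0); Q=P[m]; e,V=np.linalg.eigh(np.cov(Q[:,:2].T))
print(len(Q),Q.mean(0),np.median(Q[:,2]),np.sqrt(12*e),np.degrees(np.arctan2(V[1,1],V[0,1])))
E
```

```text
800 [0.53476054 0.15885115 0.11325442] 0.11352022008396004 [0.01467174 0.04646226] -157.09522388989365
```

The wrist measurement matches to within 3 mm. Now I'll descend and grip.

```bash
python3 -m crank '[[[5,-0.15,-0.1,-3.5,0,0,0],[5,0,0,-3.5,0,0,0],[5,0,0,-3,0,0,0],[5,0,0,-2,0,0,0],[5,0,0,-1.5,0,0,0],[5,0,0,-1.3,0,0,0],[5,0,0,0,0,0,0],[0.5,0,0,0,0,0,0],[0.5,0,0,0,0,0,0],[0.5,0,0,0,0,0,0],[0.5,0,0,0,0,0,0],[0.5,0,0,0,0,0,0]]]' 60; python3 -c "
from workcell import manip;o=manip.get_obs();print(o['joint_pos'],o['torque'])"
```

```text
clock: 4.15
position: [0.5359, 0.1592, 0.0941]
ee_rot: [-0.203, 0.979, 0.001, 0.0]
ft_force: [-2.2, 4.9, 2.2]
grip_width: 0.154
grasp_force: 61.1
[ 0.34897257  0.4494564  -0.87481832  1.76040353  0.38001487  1.10996246
  1.32985944] [ 0.8961897   0.41536956 -0.01759477]
```

It is gripped (13 mm opening, 61 N). Now I'll push it in.

```bash
python3 -m crank '[[[0.5,0,0,-0.3,0,0,0],[0.5,0,0,-0.3,0,0,0],[0.5,0,0,-0.2,0,0,0],[0.5,0,0,0,0,0,0]]]'; python3 -c "
from workcell import manip;o=manip.get_obs();print(o['joint_pos'],o['torque'])"
```

```text
clock: 4.65
position: [0.536, 0.1593, 0.0866]
ee_rot: [-0.203, 0.979, 0.001, 0.001]
ft_force: [-4.0, 3.7, 7.5]
grip_width: 0.163
grasp_force: 62.0
[ 0.34394515  0.4587743  -0.86970809  1.76661562  0.38897885  1.09726364
  1.32331254] [ 0.69608446  0.91461472 -0.06216216]
```

The knob is about 7 mm in, and the 7.5 N reading fits the spring. Now I'll turn it clockwise.

```bash
python3 -m crank '[[[0.5,0,0,0,0,0,-5],[0.5,0,0,0,0,0,-5],[0.5,0,0,0,0,0,-5],[0.5,0,0,0,0,0,-5],[0.5,0,0,0,0,0,-5],[0.5,0,0,0,0,0,-5],[0.5,0,0,0,0,0,-5],[0.5,0,0,0,0,0,-5]]]'; python3 -c "
from workcell import manip;o=manip.get_obs();print(o['joint_pos'],o['torque'])"
```

```text
clock: 5.65
position: [0.5356, 0.1601, 0.0866]
ee_rot: [0.145, 0.989, 0.001, 0.0]
ft_force: [-5.3, 5.5, 6.9]
grip_width: 0.16
grasp_force: 61.8
[ 0.24534942  0.41579416 -0.74050705  1.77143595  0.3127951   1.07463974
  0.67564469] [1.270222   1.2749342  0.02818445]
```

Past the stop: about 40° turned with little torque. I'll continue to 75°.

```bash
python3 -m crank '[[[0.5,0,0,0,0,0,-5],[0.5,0,0,0,0,0,-5],[0.5,0,0,0,0,0,-5],[0.5,0,0,0,0,0,-5],[0.5,0,0,0,0,0,-5],[0.5,0,0,0,0,0,-5],[0.5,0,0,0,0,0,-5],[0.5,0,0,0,0,0,0],[0.5,0,0,0,0,0,0]]]'; python3 -c "
from workcell import manip;import numpy as np;o=manip.get_obs();q=o['ee_rot'];print(o['joint_pos'],o['torque'],np.degrees(2*np.arctan2(q[1],q[0])))"
```

```text
clock: 6.78
position: [0.5358, 0.1609, 0.0868]
ee_rot: [0.435, 0.901, 0.002, -0.0]
ft_force: [-4.4, 8.5, 6.7]
grip_width: 0.161
grasp_force: 61.7
[ 0.16035477  0.38793831 -0.63381416  1.77520477  0.25655727  1.05998211
  0.10730095] [ 1.76707406  1.20477638 -0.02019614] 128.46498368838658
```

Turned 75° (1.31 rad). I'll let it rise, then open and retreat.

```bash
python3 -m crank '[[[0.5,0,0,0.4,0,0,0],[0.5,0,0,0.35,0,0,0],[0.5,0,0,0,0,0,0],[5,0,0,0,0,0,0],[5,0,0,0,0,0,0],[5,0,0,0,0,0,0],[5,0,0,0,0,0,0],[5,0,0,1,0,0,0],[5,0,0,3,0,0,0],[5,0,0,4,0,0,0],[5,0,0,4,0,0,0],[5,0,0,2.5,0,0,0],[5,0,0,0,0,0,0],[5,0,0,0,0,0,0]]]'
python3 - <<'E'
from workcell import manip, eyes
from scipy.spatial.transform import Rotation as R
import numpy as np,cv2
o=manip.get_obs(); M=R.from_quat(o['ee_rot']).as_matrix(); t=o['position']
p,D=eyes.camera('wrist'); c=eyes.camera_params('wrist'); cv2.imwrite('pics/w2.png',p[:,:,::-1])
d=D[140:230,270:380]
v,u=np.mgrid[140:230,270:380]; x=u-c['cx'];y=v-c['cy']; r=np.hypot(x,y)+1e-9; k=np.tan(r/c['fx'])/r
P=np.stack([x*k*d,y*k*d,d],-1)@c['hand_eye'][:3,:3].T+c['hand_eye'][:3,3]
P=P@M.T+t; m=(P[...,2]>.1)&(P[...,2]<.13)&(d>0); Q=P[m]; e,V=np.linalg.eigh(np.cov(Q[:,:2].T))
print(len(Q),Q.mean(0),np.median(Q[:,2]),np.sqrt(12*e),np.degrees(np.arctan2(V[1,1],V[0,1])))
E
```

```text
clock: 8.52
position: [0.5358, 0.1575, 0.2374]
ee_rot: [0.436, 0.9, -0.0, -0.0]
ft_force: [-0.3, 0.1, -0.2]
grip_width: 0.588
grasp_force: 0.0
839 [0.53540668 0.16106794 0.11334868] 0.11369455865045405 [0.01477846 0.046458  ] 127.73568746697248
```

View pics/w2.png

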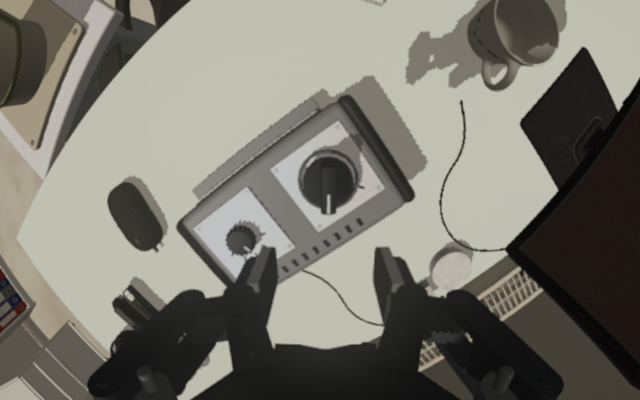

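The wrist view shows the bar at (328,185), turned about 75° (1.31 rad). Its top is back at the rest height (113.7 mm against 113.5 mm before). The dial at (242,238) was never touched and the robot is clear.

```bash
python3 -c "
from workcell import job;print(job.hand_in())"
```

```text
the job is handed in; nothing more can be done
None
```

The job is handed in at about 8.5 s on the clock: the knob was pushed in about 7 mm, turned about 1.31 rad clockwise and sprang back up, the dial was not touched, and the arm is clear; no verdict was returned.

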